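# Box a fresh weldment and walk the sticky cover shut

## Robot

A 7-joint arm with a two-finger parallel gripper is mounted at the origin on the work surface. World frame = base frame: x ahead of the robot, y to its left, z up, the work surface at z = 0. Lengths are in mm, angles in rad, forces in N, time in s.
With the tool pointing down it reaches from about 400 to 875 mm from the base axis. Payload 6.5 kg.
Tool frame: the origin (TCP) lies midway between the tips of the shut fingers; the grasp point (between the pads) lies 19 mm behind it; z points along the fingers, y is the line along which they close (so a half turn about z gives the same grasp; the last joint's range is limited). The gripper opens to 85 mm and grips with 20 to 120 N. Pads are 22 mm wide; open, the fingers measure 114 mm over their backs; the gripper's body (76 mm by 85 mm) begins 54 mm behind the grasp point. The pads swing forward as they close: fully open they stand 13 mm farther back than shut.
Start: joints at [-1.202, 0.536, -0.004, 1.538, 0.003, 1.067, -0.071], TCP at [273.793, 589.515, 231.29] pointing down, gripper open.
Joint ranges: [-2.7, 2.7], [-0.37, 2.16], [-1.27, 1.26], [0.24, 2.4], [-1.31, 4.45], [0.19, 1.91], [-2.76, 2.76]. Speed limits (rad/s): [2.39, 2.39, 3.14, 3.14, 3.14, 3.14, 3.14].

## Interface

Orientations are given as a 3x3 rotation matrix whose columns are the frame's x, y, z axes.
In Python, from workcell import status, eyes, r gives the robot as it stands.
- The arm moves only by the tool move_arm, never from a script. Its arguments are lists of equal length, an entry for each row: "fingers": the opening, from -1 (shut) to 1 (fully open), so that 0 is half open; "delta_pos": the shift along the tool's x, y, z in cm, a list of three; "roll": the turn about the tool's z in degrees. In form: {"fingers": [fingers, ...], "delta_pos": [[dx, dy, dz], ...], "roll": [roll, ...]}. A call has 1 to 10 rows; each row shifts and turns the commanded pose from where the row before left it, along the tool's axes as they then stand; what a row does not reach is not made up. A row lasts 1/10 s, in which the tool goes at most 50 mm and 8.59 degrees, less where a joint would pass 70% of its speed; a pose out of reach is approached as far as the arm can. A call with a gripper value outside its range is refused whole. The fingers move at their own pace and stop on an object; the grip force is fixed at half the most. Time passes only in rows, so rows that do not move let the fingers close. It gives the time, the measured TCP pose, the force, the opening and the grip force at its end, in the units of the state.
- status.get_state(): the state, without advancing time (a new reading comes with each control period).
- eyes.grab_frame(name): name is "side" or "top" or "wrist"; returns the picture (384x512x3 uint8, red, green, blue); there is no depth.
- eyes.camera_params(name): a dict with "fx", "fy", "cx", "cy" (pixels), "k1" (the pictures are not rectified: a ray, as slopes to the right and down, at radius r is drawn at 1 + k1 r^2 times it, then the intrinsics apply), "R" (3x3) and "t" (3): a world point X has camera coordinates R X + t. Camera axes: x right, y down, z forward; pixel columns grow to the right and rows downward; lengths in mm; the calibration is good to about 2 mm. A picture is of the moment at which its call begins: read the wrist's pose just before it. camera_params takes no time and is no camera call; for the wrist camera it gives the pose at the moment of the call.
- r.hand_in(): hands the job in; it is judged then, once.
The state is a dict: "clock": time; "qpos": joint angles; "joint_velocities": joint speeds; "tau": joint torques, N m; "tcp_pos": TCP position; "tcp_rot": TCP orientation; "contact_force": force on the tool from outside, world axes, zero at the start; "wrist_torque": the same for the moment, N m; "opening": finger opening in mm; "finger_force": force on a finger pad.
Only numpy, scipy, OpenCV 4.12 (cv2) and the standard library are available. Lean on these libraries where they do the work, as an engineer would, in place of code of your own. Each camera call takes 0.05 s, during which the arm holds its last target. There are 200 camera calls.

## Task

Stand the freshly welded T-piece on its base plate in the open well of the blue cooling box, then slide the orange cover fully shut over it. The cover binds in its tracks, so work it along with short alternating pushes on the two yellow posts, never letting one end get 40 mm ahead of the other. Leave the red offcut, the magnet and the wrench where they are.

Things in the scene. Friction and masses are not known exactly. Their poses are not given: they have to be found in the camera images.
- weldment: The welded T-piece, dark steel, copper-coloured beads: base plate 70 x 50 x 8 mm with a central upright web 70 mm long (own x), 8 mm thick (own y), its top 34 mm above the underside. Origin: centre of the underside, z up. Beads at the web's foot reach 14 mm above the underside; grip the web above them across its 8 mm. About 0.32 kg. Starts left or right of the box.
- cooling_box: Fixed low blue box: own x -150 to +140 mm, y -145 to +145 over two aluminium side tracks 40 mm wide, 45 high. Origin on the table; +x is the way the cover closes (away from the robot, give or take yaw), +y left. Near half: fixed louvred hood (x -150 to -6, y -98 to +98, top 62 high) over the parked cover. Far half: open well. Exhaust stub to x +170, 58 high.
- well_floor (a point): On the well's floor, 6 mm above the table, at own x +75, y 0 of the box; axes as the box. The well spans x -75 to +59, y -100 to +100 mm about it; rim 45 to 47 mm above the table. The cover runs 48 to 53 mm above the table and clears the T-piece only if that stands on its base plate. The parked cover may already overhang the near 20 mm of the well.
- left_end (a joint): Travel (m) of the cover's left (own +y) end along its track: 0 = fully open, 0.135 = fully shut, against the stop. The end stays where it is left. Dry friction about 5 N plus 25 N per m/s.
- right_end (a joint): Travel (m) of the cover's right (own -y) end: 0 open, 0.135 shut against the stop. Stays where left. Dry friction about 7 N plus 25 N per m/s. The two ends slide almost independently; the orange cover (136 x 220 x 5 mm) is pivoted on both and goes askew as they differ; it binds solid at 50 mm.
- left_post (a point): On the axis of the yellow upright post (18 mm diameter, from 60 to 105 mm above the table) on the cover's left end, 83 mm above the table; it stands on a black shoe 40 x 34 mm, 53 to 60 mm high. 125 mm left of the box's centre line, at box x = -74 mm + left_end. Push it from the robot's side towards the box's +x. Axes as the box.
- right_post (a point): The same on the cover's right end, 125 mm to the right of the centre line; at own x of the box = -74 mm + right_end.
- offcut: Bystander: red-painted angle offcut, 70 x 45 x 40 mm high, without weld beads; on the side of the box opposite to the T-piece. Origin at the centre of its underside.
- magnet: Bystander: green square welding magnet, 60 x 60 x 20 mm, origin at the centre of its underside.
- wrench: Bystander: steel wrench 150 mm long, lying flat.
There are look-alikes about, which are no part of the job. Of the things shaped like the weldment, the steel one is meant.

How it is judged (in metres and radians):
On the way:
1. the T-piece stands on its base plate on the well's floor, let go, with the cover still open (both ends short of 40 mm of travel) (x of weldment in the frame of well_floor between -0.06 and 0.06 m and y of weldment in the frame of well_floor between -0.085 and 0.085 m and z of weldment in the frame of well_floor between -0.005 and 0.006 m and angle between weldment's own z axis and vertical below 0.12 rad and linear speed of weldment below 0.02 m/s and contact force between the fingers and weldment below 0.2 N and value of joint each of left_end, right_end below 0.04 m), for 0.2 s.
At the end, for the whole second after the job is handed in: Both ends of the cover have travelled at least 128 of their 135 mm, and the T-piece stands at rest on the well's floor, on its base plate (within 7 degrees of upright) (x of weldment in the frame of well_floor between -0.06 and 0.06 m and y of weldment in the frame of well_floor between -0.085 and 0.085 m and z of weldment in the frame of well_floor between -0.005 and 0.006 m and angle between weldment's own z axis and vertical below 0.12 rad and linear speed of weldment below 0.02 m/s and value of joint each of left_end, right_end above 0.128 m); the robot touches nothing.
It fails at once if one end of the cover runs more than 40 mm ahead of the other (x of left_post in the frame of right_post above 0.04 m or x of left_post in the frame of right_post below -0.04 m).
It fails at once if a bystander is shifted by more than 30 mm (distance of any of offcut, magnet, wrench from where it was at the start of the episode above 0.03 m).
It also fails if it takes over 72 s, if anything falls off the work surface, if the arm or the gripper's body presses on something with over 40 N, if the wrist force passes 120 N, or if a joint passes its speed limit or range.

## Working session

There is one attempt and no reset: what is moved stays moved. The work goes in short steps, Python scripts to look and compute and a tool call to move; the robot and the scene stay as the last step left them, time stands still between calls to the robot, and variables do not carry over. Pictures are saved under pics/ and viewed, at most 10 in all, crops included, and the job is handed in when it is done.

Besides the shell and the picture viewer there is one more tool, called after "Call:" as name([rows], argument=value, ...), one row to a line, values as JSON. move_arm: Moves the arm, as the interface text tells. Its arguments: {"type":"object","properties":{"fingers":{"type":"array"},"delta_pos":{"type":"array"},"roll":{"type":"array"}},"required":["fingers","delta_pos","roll"]}

```bash
mkdir -p pics; ls
python3 - <<'E'
from workcell import status, eyes, r
import cv2,numpy as np
s=status.get_state();print(s['clock'],s['tcp_pos'],s['tcp_rot'],s['opening'])
for n in('top','side'):
    im=eyes.grab_frame(n);cv2.imwrite(f'pics/{n}0.png',im[:,:,::-1])
    p=eyes.camera_params(n);print(n,{k:np.round(v,3).tolist() for k,v in p.items()})
E
```

```text
pics
0.0 [273.55996003 588.90473609 230.38133277] [[-9.06974115e-01  4.21185924e-01 -6.09688802e-04]
 [ 4.21186333e-01  9.06972524e-01 -1.70697347e-03]
 [-1.65982209e-04 -1.80497335e-03 -9.99998357e-01]] 85.53543977500883
top {'fx': 371.557, 'fy': 371.557, 'cx': 253.383, 'cy': 189.216, 'k1': -0.124, 'R': [[0.002, -1.0, 0.023], [-0.988, -0.005, -0.152], [0.152, -0.023, -0.988]], 't': [-47.579, 510.17, 972.227]}
side {'fx': 426.239, 'fy': 426.239, 'cx': 247.783, 'cy': 190.67, 'k1': -0.151, 'R': [[0.892, -0.451, 0.02], [-0.265, -0.56, -0.785], [0.365, 0.695, -0.619]], 't': [-437.658, 193.625, 1219.901]}
```

View pics/top0.png

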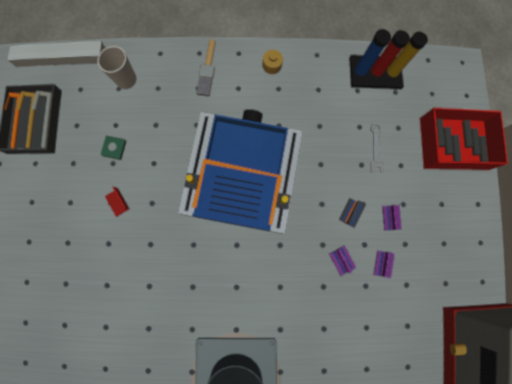

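View pics/side0.png

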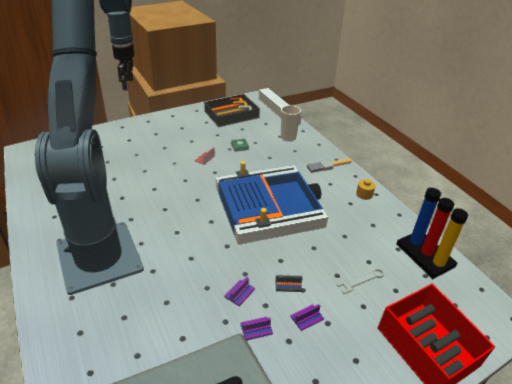

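The top view shows these candidates for the weldment:
- Dark steel with copper lines at (352,212).
- Purple look-alikes at (392,217), (343,260) and (384,264).
- Dark bars in the red bin near (460,140).
- The red offcut at (117,202), on the opposite side.

I choose (352,212). The yellow posts are at about (190,180) and (285,200). I'll check the choice in a close crop.

```bash
cat > h.py <<'E'
import cv2,numpy as np
def cam(p):
    K=np.array([[p['fx'],0,p['cx']],[0,p['fy'],p['cy']],[0,0,1.]]);return K,np.array([p['k1'],0,0,0.]),np.array(p['R']),np.array(p['t'])
def p2w(p,uv,z):
    K,D,R,t=cam(p);q=cv2.undistortPoints(np.array([[uv]],float),K,D)[0,0]
    d=R.T@np.array([q[0],q[1],1]);c=-R.T@t;return c+d*(z-c[2])/d[2]
def w2p(p,X):
    K,D,R,t=cam(p);return cv2.projectPoints(np.array(X,float).reshape(-1,1,3),cv2.Rodrigues(R)[0],t,K,D)[0][:,0]
E
python3 - <<'E'
import cv2
im=cv2.imread('pics/top0.png')
cv2.imwrite('pics/c1.png',cv2.resize(im[90:280,175:415],None,fx=3.15,fy=3.15,interpolation=cv2.INTER_CUBIC))
E
```

```text
(no output)
```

View pics/c1.png

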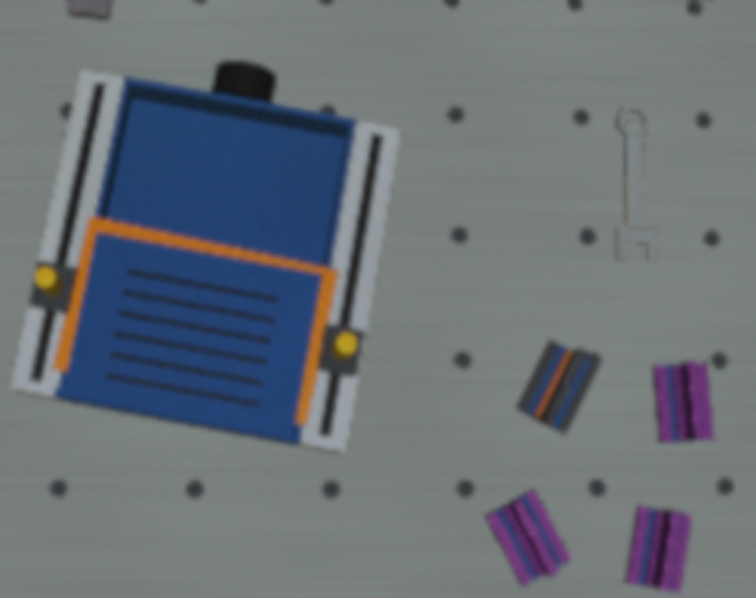

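The crop shows dark steel with a copper bead at crop (558,385), clearly not purple, so the choice stands. The box corners are at crop (82,70), (400,128), (347,452) and (12,388), and the cover front edge is visible. Now I'll fit the poses.

Run:
```python
from workcell import status,eyes,r
from h import *
from scipy.optimize import least_squares
p=eyes.camera_params('top')
px=lambda L:[(175+a/3.15-.34,90+b/3.15-.34) for a,b in L]
def fit(obj,pix,x0):
    pix=np.array(pix)
    def W(v):
        c,s=np.cos(v[2]),np.sin(v[2]);o=np.array(obj,float);return np.c_[v[0]+c*o[:,0]-s*o[:,1],v[1]+s*o[:,0]+c*o[:,1],o[:,2]]
    q=least_squares(lambda v:(w2p(p,W(v))-pix).ravel(),x0,x_scale=[100,100,1]);return q.x,np.round(q.fun,1),W
b,f,W=fit([(140,145,45),(140,-145,45),(-150,-145,45),(-150,145,45)],px([(82,70),(400,128),(347,452),(12,388)]),[600,0,-.2]);print('box',b,f)
c,s=np.cos(b[2]),np.sin(b[2])
def tobox(w):d=np.array(w)[:2]-b[:2];return np.round([c*d[0]+s*d[1],-s*d[0]+c*d[1]],1)
for n,q in(('Lpost',(45,277)),('Rpost',(346,343))):
    w=p2w(p,px([q])[0],105);print(n,w.round(1),tobox(w))
pts=px([(552,340),(602,355),(567,433),(517,408)])
print([p2w(p,q,8).round(0).tolist() for q in pts])
t,f,_=fit([(35,25,8),(35,-25,8),(-35,-25,8),(-35,25,8)],pts,[500,-300,-.4]);print('T',t,f)
print('well',b[:2]+75*np.array([c,s]))
K,D,R,tt=cam(p)
for q in((630,120),(635,245)):print('wr',p2w(p,px([q])[0],5).round(0))
print([p2w(p,q,10).round(0).tolist() for q in((113,147),(117,202))])
```

```text
box [ 5.65259588e+02 -1.38917260e+01 -1.80382487e-01] [-0.2 -0.1  0.4  0.1 -0.1 -0.2 -0.1  0.2]
Lpost [529.4 120.6 105. ] [-59.4 125.9]
Rpost [ 476.7 -123.4  105. ] [ -67.5 -123.6]
[[493.0, -321.0, 8.0], [479.0, -367.0, 8.0], [409.0, -332.0, 8.0], [431.0, -287.0, 8.0]]
T [ 4.52919629e+02 -3.26405043e+02 -4.48824499e-01] [-0.6 -0.9 -0.8  1.9  0.7 -0.6  0.7 -0.3]
well [639.04272352 -27.34716606]
wr [ 702. -406.    5.]
wr [ 582. -404.    5.]
[[636.0, 359.0, 10.0], [476.0, 337.0, 10.0]]
```

Call:
move_arm([
  [-3.6, -3.1, 0],
  [-3.6, -3.1, 0],
  [-3.6, -3.1, 0],
  [-3.6, -3.1, 0],
  [-3.6, -3.1, 0],
  [-3.6, -3.1, 0],
  [-3.6, -3.1, 0],
  [-3.6, -3.1, 0],
  [-3.6, -3.1, 0],
  [-3.6, -3.1, 0],
], fingers=[0, 0, 0, 0, 0, 0, 0, 0, 0, 0], roll=[0, 0, 0, 0, 0, 0, 0, 0, 0, 0])

```text
clock: 1.1
tcp_pos: [470.0, 154.8, 231.2]
tcp_rot: [[-0.907, 0.421, -0.0], [0.421, 0.907, 0.0], [0.0, -0.0, -1.0]]
contact_force: [1.3, -0.3, -0.1]
opening: 42.6
finger_force: 0.0
```

Call:
move_arm([
  [-1.8, -4.4, 0],
  [-1.8, -4.4, 0],
  [-1.8, -4.4, 0],
  [-1.8, -4.4, 0],
  [-1.8, -4.4, 0],
  [-1.8, -4.4, 0],
  [-1.8, -4.4, 0],
  [-1.8, -4.4, 0],
  [-1.8, -4.4, 0],
  [0, 0, 0],
], fingers=[0, 0, 0, 0, 0, 0, 0, 0, 0, 0], roll=[0, 0, 0, 0, 0, 0, 0, 0, 0, 0])

```text
clock: 2.1
tcp_pos: [447.7, -278.0, 231.6]
tcp_rot: [[-0.903, 0.43, -0.0], [0.43, 0.903, -0.004], [-0.002, -0.004, -1.0]]
contact_force: [-0.2, 0.3, -0.2]
opening: 42.9
finger_force: 0.0
```

Run:
```python
from workcell import status, eyes, r
import cv2,numpy as np,json
s=status.get_state();print(s['clock'],s['tcp_pos'],s['tcp_rot'].round(3) if hasattr(s['tcp_rot'],'round') else s['tcp_rot'],s['opening'],np.round(s['qpos'],2))
p=eyes.camera_params('wrist');im=eyes.grab_frame('wrist');cv2.imwrite('pics/w1.png',im[:,:,::-1])
json.dump({k:np.array(v).tolist() for k,v in p.items()},open('w1.json','w'))
```

```text
2.1 [ 447.6823335  -278.01367571  231.56465326] [[-0.903  0.43  -0.   ]
 [ 0.43   0.903 -0.004]
 [-0.002 -0.004 -1.   ]] 42.896402599831966 [ 0.14  0.34  0.4   1.88 -0.16  0.95  1.74]
```

View pics/w1.png

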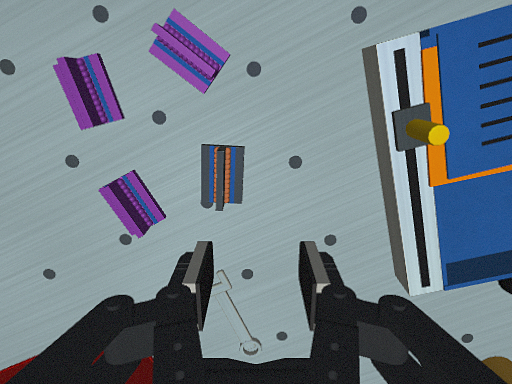

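The wrist view shows the weldment at about (222,178), with copper beads on both sides of the web and the plate spanning (202..244, 145..207). I'll zoom in for precision.

Run:
```python
import cv2
im=cv2.imread('pics/w1.png')
cv2.imwrite('pics/c2.png',cv2.resize(im[130:225,185:265],None,fx=6,fy=6,interpolation=cv2.INTER_CUBIC))
```

```text
(no output)
```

View pics/c2.png

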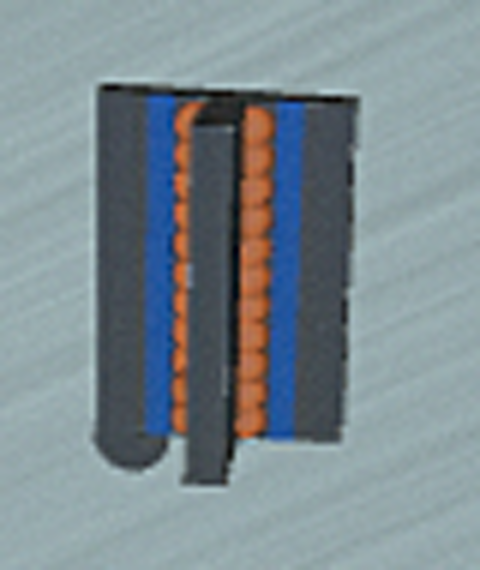

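The crop shows the plate-top corners at crop (98,90), (357,99), (340,442) and (97,437), and the web-top corners at (193,122), (239,124), (228,485) and (182,483). The blob at the lower left is a table hole.

Run:
```python
from workcell import status,eyes,r
from h import *
import json
from scipy.optimize import least_squares
p=json.load(open('w1.json'))
px=lambda L:np.array([(185+a/6-.42,130+b/6-.42) for a,b in L])
pix=px([(98,90),(357,99),(340,442),(97,437),(193,122),(239,124),(228,485),(182,483)])
print([p2w(p,q,8).round(1).tolist() for q in pix[:4]],[p2w(p,q,34).round(1).tolist() for q in pix[4:]])
W=[p2w(p,q,34)[:2] for q in pix[4:]]
ctr=np.mean(W,0);d=(W[2]+W[3]-W[0]-W[1]);print('web',ctr,np.hypot(*d)/2,np.degrees(np.arctan2(d[1],d[0])))
W=[p2w(p,q,8)[:2] for q in pix[:4]];ctr2=np.mean(W,0);print('plate',ctr2)
s=status.get_state();R=s['tcp_rot'];print('ang tool x',np.degrees(np.arctan2(R[1,0],R[0,0])))
for c in(ctr,ctr2):print('delta tool mm',R.T@(np.r_[c,16]-s['tcp_pos']))
```

```text
[[408.8, -330.4, 8.0], [431.8, -286.2, 8.0], [493.8, -320.6, 8.0], [471.5, -364.9, 8.0]] [[418.7, -311.5, 34.0], [422.6, -304.2, 34.0], [484.0, -338.3, 34.0], [479.8, -346.0, 34.0]]
web [ 451.2714151  -325.02675823] 70.16064753094179 -29.237913197895683
plate [ 451.47156191 -325.53320614]
ang tool x 154.72851097361263
delta tool mm [-24.25200716 -44.49546807 215.19044125]
delta tool mm [-24.64920557 -44.86800168 215.19104948]
```

Call:
move_arm([
  [-2.4, -4.4, 0],
  [0, 0, 4],
  [0, 0, 4],
  [0, 0, 4],
  [0, 0, 4],
  [0, 0, 0],
  [0, 0, 0],
], fingers=[0, 0, 0, 0, 0, 0, 0], roll=[0, 3.9, 0, 0, 0, 0, 0])

```text
clock: 2.85
tcp_pos: [453.2, -319.6, 71.6]
tcp_rot: [[-0.877, 0.481, -0.001], [0.481, 0.877, 0.001], [0.001, 0.0, -1.0]]
contact_force: [0.5, -0.4, 1.1]
opening: 42.7
finger_force: 0.0
```

Run:
```python
from workcell import status,eyes,r
import numpy as np
s=status.get_state();R=s['tcp_rot'];print('ang tool x',np.degrees(np.arctan2(R[1,0],R[0,0])),R.T@(np.r_[451.3,-325.2,16]-s['tcp_pos']),R.round(3))
```

```text
ang tool x 151.2490420657259 [-1.07778054 -5.88023619 55.59481146] [[-0.877  0.481 -0.001]
 [ 0.481  0.877  0.001]
 [ 0.001  0.    -1.   ]]
```

Call:
move_arm([
  [-0.1, -0.6, 0],
  [0, 0, 2],
  [0, 0, 2],
  [0, 0, 1.5],
  [0, 0, 0],
  [0, 0, 0],
  [0, 0, 0],
  [0, 0, 0],
  [0, 0, 0],
  [0, 0, 0],
], fingers=[0, 0, 0, 0, 0, -1, -1, -1, -1, -1], roll=[0.5, 0, 0, 0, 0, 0, 0, 0, 0, 0])

```text
clock: 3.85
tcp_pos: [451.9, -326.9, 17.6]
tcp_rot: [[-0.872, 0.49, 0.002], [0.49, 0.872, -0.001], [-0.002, -0.0, -1.0]]
contact_force: [-0.3, -0.4, 5.8]
opening: 6.2
finger_force: 60.5
```

Call:
move_arm([
  [0, 0, -0.5],
  [0, 0, -2],
  [0, 0, -3],
  [0, 0, -3],
  [0, 0, -3],
  [0, 0, -2],
  [0, 0, 0],
], fingers=[-1, -1, -1, -1, -1, -1, -1], roll=[0, 0, 0, 0, 0, 0, 0])

```text
clock: 4.55
tcp_pos: [452.5, -327.4, 154.1]
tcp_rot: [[-0.872, 0.49, 0.005], [0.49, 0.872, -0.003], [-0.005, 0.0, -1.0]]
contact_force: [0.2, 0.2, -3.0]
opening: 6.8
finger_force: 59.4
```

Run:
```python
from workcell import status,eyes,r
from h import *
b=np.array([565.26,-13.89,-.1804]);c,s=np.cos(b[2]),np.sin(b[2])
p=eyes.camera_params('top');px=lambda a,q:(175+a/3.15-.34,90+q/3.15-.34)
for q in((92,220),(335,270)):
    w=p2w(p,px(*q),53)[:2]-b[:2];print('edge',c*w[0]+s*w[1],-s*w[0]+c*w[1])
# well corners z=47
for q,z in(((125,78),46),((356,122),46)):
    w=p2w(p,px(*q),z)[:2]-b[:2];print('well far',c*w[0]+s*w[1],-s*w[0]+c*w[1])
st=status.get_state();R=st['tcp_rot'];print(st['tcp_pos'],st['contact_force'],st['opening'])
t=b[:2]+88*np.array([c,s]);print(t,R.T@(np.r_[t,150]-st['tcp_pos']))
print('turn',np.degrees(b[2])+180-np.degrees(np.arctan2(R[1,0],R[0,0])))
```

```text
edge 5.119608844013182 105.96029062588576
edge 0.7412655921698672 -107.94953217878972
well far 139.11245516255755 104.8404859503361
well far 137.5285711658957 -104.2550124782751
[ 452.51285207 -327.36148418  154.09385164] [ 0.2229169   0.22524287 -3.04634118] 6.75345832792842
[651.8319362 -29.6792325] [-27.99744721 357.15192866   4.26880424]
turn 18.983119599667532
```

Call:
move_arm([
  [-0.2, 2.5, 0],
  [-0.2, 3.9, 0],
  [-0.2, 3.9, 0],
  [-0.2, 3.9, 0],
  [-0.2, 3.9, 0],
  [-0.2, 3.9, 0],
  [-0.2, 3.9, 0],
  [-0.2, 3.9, 0],
  [-0.2, 3.5, 0],
  [-0.2, 2, 0],
], fingers=[-1, -1, -1, -1, -1, -1, -1, -1, -1, -1], roll=[0, 0, 0, 0, 0, 0, 0, 0, 0, 0])

```text
clock: 5.55
tcp_pos: [641.5, -23.8, 149.3]
tcp_rot: [[-0.874, 0.486, -0.002], [0.486, 0.874, 0.002], [0.003, 0.001, -1.0]]
contact_force: [-0.0, 0.5, -2.7]
opening: 6.3
finger_force: 59.3
```

Call:
move_arm([
  [0, 0, 0],
  [0, 0, 0],
  [0, 0, 0],
  [0, 0, 0],
  [0, 0, 0],
  [0, 0, 0],
], fingers=[-1, -1, -1, -1, -1, -1], roll=[-5, -5, -5, -4, 0, 0])

```text
clock: 6.15
tcp_pos: [640.5, -28.2, 150.1]
tcp_rot: [[-0.984, 0.181, -0.002], [0.181, 0.984, 0.0], [0.002, -0.0, -1.0]]
contact_force: [-0.3, 0.3, -2.8]
opening: 6.4
finger_force: 59.3
```

Run:
```python
from workcell import status,eyes,r
import cv2
from h import *
b=np.array([565.26,-13.89,-.1804]);c,s=np.cos(b[2]),np.sin(b[2])
st=status.get_state();R=st['tcp_rot'];print(st['tcp_pos'],st['contact_force'],st['opening'],st['qpos'])
t=b[:2]+80*np.array([c,s]);print(t,R.T@(np.r_[t,23.6]-st['tcp_pos']))
print('turn',np.degrees(b[2])+180-np.degrees(np.arctan2(R[1,0],R[0,0])))
w=eyes.grab_frame('wrist')[:,:,::-1];q=eyes.grab_frame('side')[100:270,190:350,::-1]
q=cv2.resize(q,None,fx=384/170,fy=384/170)[:, :288]
cv2.imwrite('pics/m1.png',np.hstack([w,q]))
```

```text
[640.54214138 -28.22440085 150.11863874] [-0.34871643  0.28188433 -2.82891512] 6.401857647636224 [-0.21428475  0.62472053  0.272545    1.63858338 -0.20133973  0.90781529
  1.52282916]
[643.96176018 -28.24384773] [ -3.60091714   0.61686446 126.51210612]
turn 0.08504985912603047
```

View pics/m1.png

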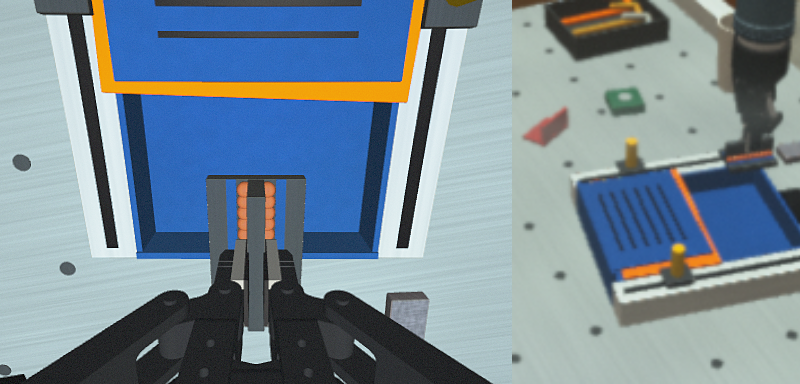

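The wrist view shows the T-piece level in the jaws, at (256,230), centred over the well. Next I descend.

Call:
move_arm([
  [-0.4, 0.1, 0],
  [0, 0, 3],
  [0, 0, 3],
  [0, 0, 3],
  [0, 0, 2],
  [0, 0, 1],
  [0, 0, 0.3],
  [0, 0, 0],
], fingers=[-1, -1, -1, -1, -1, -1, -1, -1], roll=[0, 0, 0, 0, 0, 0, 0, 0])

```text
clock: 7.05
tcp_pos: [646.0, -28.1, 28.8]
tcp_rot: [[-0.984, 0.179, 0.001], [0.179, 0.984, -0.0], [-0.001, 0.0, -1.0]]
contact_force: [0.1, 0.4, -4.2]
opening: 6.1
finger_force: 59.3
```

Call:
move_arm([
  [0, 0, 0.2],
  [0, 0, 0.2],
  [0, 0, 0],
  [0, 0, 0],
], fingers=[-1, -1, -1, -1], roll=[0, 0, 0, 0])

```text
clock: 7.45
tcp_pos: [645.6, -28.0, 24.6]
tcp_rot: [[-0.984, 0.179, 0.0], [0.179, 0.984, 0.0], [-0.0, 0.0, -1.0]]
contact_force: [0.1, 0.8, -2.7]
opening: 6.3
finger_force: 59.3
```

Call:
move_arm([
  [0, 0, 0.15],
  [0, 0, 0],
  [0, 0, 0],
], fingers=[-1, -1, -1], roll=[0, 0, 0])

```text
clock: 7.75
tcp_pos: [645.8, -28.0, 23.7]
tcp_rot: [[-0.984, 0.179, 0.001], [0.179, 0.984, 0.0], [-0.001, 0.0, -1.0]]
contact_force: [-2.7, -0.2, 5.8]
opening: 6.7
finger_force: 60.4
```

Call:
move_arm([
  [0, 0, 0],
  [0, 0, 0],
  [0, 0, 0],
  [0, 0, 0],
  [0, 0, -2],
  [0, 0, -4],
  [0, 0, -4],
  [0, 0, -4],
], fingers=[-0.3, -0.3, -0.3, -0.3, -0.3, -0.3, -0.3, -0.3], roll=[0, 0, 0, 0, 0, 0, 0, 0])

```text
clock: 8.55
tcp_pos: [645.2, -28.1, 164.2]
tcp_rot: [[-0.984, 0.179, -0.0], [0.179, 0.984, -0.0], [0.0, -0.0, -1.0]]
contact_force: [-0.3, 1.3, 0.8]
opening: 29.7
finger_force: 0.0
```

Call:
move_arm([
  [0, 0, -1],
  [0, 0, 0],
  [0, 0, 0],
], fingers=[-1, -1, -1], roll=[0, 0, 0])

```text
clock: 8.85
tcp_pos: [644.6, -27.8, 171.5]
tcp_rot: [[-0.984, 0.179, -0.002], [0.179, 0.984, 0.0], [0.002, -0.0, -1.0]]
contact_force: [0.5, 0.4, -0.2]
opening: 0.2
finger_force: 0.0
```

Run:
```python
from workcell import status,eyes,r
import cv2
from h import *
b=np.array([565.26,-13.89,-.1804]);c,s=np.cos(b[2]),np.sin(b[2])
st=status.get_state();R=st['tcp_rot'];print(st['tcp_pos'],st['contact_force'],st['opening'],st['qpos'])
w=eyes.grab_frame('wrist')[:,:,::-1];q=eyes.grab_frame('side')[100:270,190:350,::-1]
q=cv2.resize(q,None,fx=384/170,fy=384/170)[:, :288]
cv2.imwrite('pics/m2.png',np.hstack([w,q]))
```

```text
[644.61104088 -27.80271894 171.54153507] [ 0.47194707  0.35524586 -0.17809108] 0.18341215995804322 [-0.21983318  0.60563788  0.28133753  1.61335246 -0.19536856  0.95217785
  1.51899822]
```

View pics/m2.png

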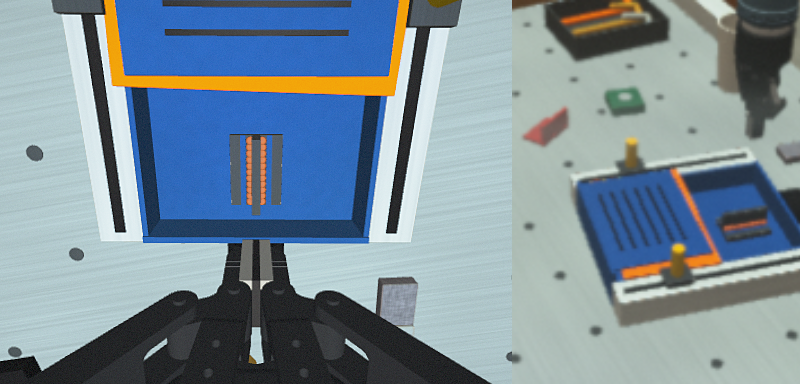

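The T-piece stands upright in the well at (256,170), and the cover is still open. Now I go behind the right post with the fingers shut.

Call:
move_arm([
  [3.1, -2.1, 0],
  [3.1, -2.1, 0],
  [3.1, -2.1, 0],
  [3.1, -2.1, 0],
  [3.1, -2.1, 0],
  [3.3, -2.1, 0],
  [0, 0, 0],
], fingers=[-1, -1, -1, -1, -1, -1, -1], roll=[0, 0, 0, 0, 0, 0, 0])

```text
clock: 9.65
tcp_pos: [431.7, -120.2, 171.2]
tcp_rot: [[-0.983, 0.184, -0.007], [0.184, 0.983, 0.001], [0.007, -0.001, -1.0]]
contact_force: [-0.8, 0.0, -0.1]
opening: -0.1
finger_force: 0.0
```

```bash
cat > b.py <<'E'
from workcell import status,eyes,r
from h import *
b=np.array([565.26,-13.89,-.1804]);c,s=np.cos(b[2]),np.sin(b[2])
def rep():
    st=status.get_state();d=st['tcp_pos'][:2]-b[:2]
    print('t',st['clock'],'box xy',round(c*d[0]+s*d[1],1),round(-s*d[0]+c*d[1],1),'z',round(st['tcp_pos'][2],1),'F box',np.round([c*st['contact_force'][0]+s*st['contact_force'][1],-s*st['contact_force'][0]+c*st['contact_force'][1],st['contact_force'][2]],1))
def posts(n):
    # yellow post top (z=105) from top camera -> box coordinates
    p=eyes.camera_params('top');im=eyes.grab_frame('top');h=cv2.cvtColor(im,cv2.COLOR_RGB2HSV)
    cv2.imwrite(f'pics/top{n}.png',im[:,:,::-1])
    m=cv2.inRange(h,(21,130,90),(33,255,255));nn,l,stt,ce=cv2.connectedComponentsWithStats(m)
    for i in range(1,nn):
        if stt[i,4]>15:
            w=p2w(p,ce[i],83)[:2]-b[:2];x,y=c*w[0]+s*w[1],-s*w[0]+c*w[1]
            if abs(x)<160 and abs(y)<160:print('post',ce[i].round(1),stt[i,4],'box',round(x,1),round(y,1),'travel',round(x+74,1))
if __name__=='__main__':
    import sys;rep()
    if len(sys.argv)>1:posts(sys.argv[1])
E
python3 b.py 1
```

```text
t 9.65 box xy -112.3 -128.6 z 171.2 F box [-0.8 -0.1 -0.1]
post [189.3 178. ] 46 box -56.9 128.8 travel 17.1
```

Call:
move_arm([
  [0, 0.3, 3.5],
  [0, 0, 3.5],
  [0, 0, 2.5],
  [0, 0, 0.4],
  [0, 0, 0],
], fingers=[-1, -1, -1, -1, -1], roll=[0, 0, 0, 0, 0])

```text
clock: 10.2
tcp_pos: [438.5, -115.1, 73.1]
tcp_rot: [[-0.984, 0.178, -0.002], [0.178, 0.984, 0.0], [0.002, -0.0, -1.0]]
contact_force: [0.0, -0.0, 0.7]
opening: 0.0
finger_force: 0.0
```

```bash
python3 b.py
```

```text
t 10.2 box xy -106.6 -122.3 z 73.1 F box [ 0.  -0.   0.7]
```

Call:
move_arm([
  [-1, -0.2, 0],
  [-1, 0, 0],
  [-1, 0, 0],
  [-0.8, 0, 0],
  [-0.4, 0, 0],
  [0, 0, 0],
], fingers=[-1, -1, -1, -1, -1, -1], roll=[0, 0, 0, 0, 0, 0])

```text
clock: 10.8
tcp_pos: [479.0, -124.9, 74.3]
tcp_rot: [[-0.984, 0.179, -0.002], [0.179, 0.984, 0.001], [0.002, 0.0, -1.0]]
contact_force: [-4.3, 0.9, 1.4]
opening: 0.0
finger_force: 2.5
```

```bash
python3 b.py
```

```text
t 10.8 box xy -64.9 -124.7 z 74.3 F box [-4.4  0.2  1.4]
```

Call:
move_arm([
  [1.2, 0, 0],
  [0.3, 0, -3],
  [0, 0, -3],
  [0, 4.2, 0],
  [0, 4.2, 0],
  [0, 4.2, 0],
  [0, 4.2, 0],
  [0, 4.2, 0],
  [0, 4, 0],
  [0, 0, 0],
], fingers=[-1, -1, -1, -1, -1, -1, -1, -1, -1, -1], roll=[0, 0, 0, 0, 0, 0, 0, 0, 0, 0])

```text
clock: 11.8
tcp_pos: [510.6, 131.3, 134.7]
tcp_rot: [[-0.985, 0.17, 0.003], [0.17, 0.985, 0.004], [-0.003, 0.005, -1.0]]
contact_force: [-0.1, -0.1, 0.5]
opening: -0.1
finger_force: 0.0
```

```bash
python3 b.py 2
```

```text
t 11.8 box xy -79.8 133.0 z 134.7 F box [-0.1 -0.1  0.5]
post [285.5 190.7] 55 box -43.4 -124.5 travel 30.6
```

Call:
move_arm([
  [2.6, 0, 0],
  [0, 0, 0],
  [0, 0, 3],
  [0, 0, 3],
  [0, 0, 0],
  [0, 0, 0],
], fingers=[-1, -1, -1, -1, -1, -1], roll=[0, 0, 0, 0, 0, 0])

```text
clock: 12.45
tcp_pos: [484.2, 127.3, 74.3]
tcp_rot: [[-0.984, 0.181, -0.0], [0.181, 0.984, -0.001], [-0.0, -0.001, -1.0]]
contact_force: [1.3, -0.1, -0.4]
opening: 0.3
finger_force: 0.0
```

```bash
python3 b.py
```

```text
t 12.45 box xy -105.0 124.4 z 74.3 F box [ 1.2  0.1 -0.4]
```

Push left from x=-105 to about -41, then go over to the right: back off, rise, cross.

Call:
move_arm([
  [-1, 0, 0],
  [-1, 0, 0],
  [-1, 0, 0],
  [-1, 0, 0],
  [-1, 0, 0],
  [-1, 0, 0],
  [-0.4, 0, 0],
  [0, 0, 0],
], fingers=[-1, -1, -1, -1, -1, -1, -1, -1], roll=[0, 0, 0, 0, 0, 0, 0, 0])

```text
clock: 13.25
tcp_pos: [547.0, 117.1, 73.9]
tcp_rot: [[-0.984, 0.179, -0.001], [0.179, 0.984, 0.0], [0.001, 0.0, -1.0]]
contact_force: [-2.0, 1.6, 0.7]
opening: -0.1
finger_force: 1.5
```

```bash
python3 b.py
```

```text
t 13.25 box xy -41.5 125.6 z 73.9 F box [-2.3  1.2  0.7]
```

Call:
move_arm([
  [1.2, 0, 0],
  [1, 0, -3],
  [1, 0, -3],
  [0, -4.2, 0],
  [0, -4.2, 0],
  [0, -4.2, 0],
  [0, -4.2, 0],
  [0, -4.2, 0],
  [0, -4, 0],
  [0, 0, 0],
], fingers=[-1, -1, -1, -1, -1, -1, -1, -1, -1, -1], roll=[0, 0, 0, 0, 0, 0, 0, 0, 0, 0])

```text
clock: 14.25
tcp_pos: [469.0, -129.6, 134.4]
tcp_rot: [[-0.982, 0.188, 0.001], [0.188, 0.982, -0.003], [-0.002, -0.003, -1.0]]
contact_force: [0.2, 0.1, 0.1]
opening: 0.1
finger_force: 0.0
```

```bash
python3 b.py 3
```

```text
t 14.25 box xy -73.9 -131.1 z 134.4 F box [0.2 0.2 0.1]
post [192.4 164.3] 46 box -19.4 128.4 travel 54.6
```

Call:
move_arm([
  [0.7, 0, 0],
  [0, 0, 3],
  [0, 0, 3],
  [0, 0, 0],
  [0, 0, 0],
], fingers=[-1, -1, -1, -1, -1], roll=[0, 0, 0, 0, 0])

```text
clock: 14.8
tcp_pos: [463.4, -120.8, 74.1]
tcp_rot: [[-0.984, 0.177, -0.001], [0.177, 0.984, 0.0], [0.001, 0.0, -1.0]]
contact_force: [-0.2, -0.4, 0.4]
opening: -0.2
finger_force: 0.0
```

```bash
python3 b.py
```

```text
t 14.8 box xy -81.0 -123.5 z 74.1 F box [-0.2 -0.4  0.4]
```

Call:
move_arm([
  [-1, -0.1, 0],
  [-1, 0, 0],
  [-1, 0, 0],
  [-1, 0, 0],
  [-1, 0, 0],
  [-0.8, 0, 0],
  [-0.5, 0, 0],
  [0, 0, 0],
], fingers=[-1, -1, -1, -1, -1, -1, -1, -1], roll=[0, 0, 0, 0, 0, 0, 0, 0])

```text
clock: 15.6
tcp_pos: [525.2, -134.0, 74.3]
tcp_rot: [[-0.984, 0.179, -0.002], [0.179, 0.984, 0.001], [0.002, 0.0, -1.0]]
contact_force: [-4.6, 1.4, 1.3]
opening: 0.2
finger_force: 2.4
```

```bash
python3 b.py
```

```text
t 15.6 box xy -17.9 -125.3 z 74.3 F box [-4.8  0.6  1.3]
```

Call:
move_arm([
  [1.2, 0, 0],
  [1.4, 0, -3],
  [1.4, 0, -3],
  [0, 4.2, 0],
  [0, 4.2, 0],
  [0, 4.2, 0],
  [0, 4.2, 0],
  [0, 4.2, 0],
  [0, 4, 0],
  [0, 0, 0],
], fingers=[-1, -1, -1, -1, -1, -1, -1, -1, -1, -1], roll=[0, 0, 0, 0, 0, 0, 0, 0, 0, 0])

```text
clock: 16.6
tcp_pos: [532.9, 127.0, 135.1]
tcp_rot: [[-0.985, 0.17, 0.004], [0.17, 0.985, 0.004], [-0.003, 0.005, -1.0]]
contact_force: [0.4, 0.4, -0.3]
opening: -0.0
finger_force: 0.0
```

```bash
python3 b.py 4
```

```text
t 16.6 box xy -57.1 132.8 z 135.1 F box [ 0.3  0.4 -0.3]
post [288.5 173.2] 53 box 3.9 -124.5 travel 77.9
```

Next, left from x≈-57 to about +7 (travel ≈101).

Call:
move_arm([
  [0, 0, 0],
  [0, 0, 3],
  [0, 0, 3],
  [0, 0, 0],
  [0, 0, 0],
], fingers=[-1, -1, -1, -1, -1], roll=[0, 0, 0, 0, 0])

```text
clock: 17.15
tcp_pos: [531.2, 117.4, 74.4]
tcp_rot: [[-0.983, 0.181, -0.0], [0.181, 0.983, -0.001], [0.0, -0.001, -1.0]]
contact_force: [0.5, -0.3, 0.4]
opening: -0.1
finger_force: 0.0
```

```bash
python3 b.py
```

```text
t 17.15 box xy -57.1 123.1 z 74.4 F box [ 0.6 -0.2  0.4]
```

Call:
move_arm([
  [-1, 0, 0],
  [-1, 0, 0],
  [-1, 0, 0],
  [-1, 0, 0],
  [-1, 0, 0],
  [-0.8, 0, 0],
  [-0.5, 0, 0],
  [0, 0, 0],
], fingers=[-1, -1, -1, -1, -1, -1, -1, -1], roll=[0, 0, 0, 0, 0, 0, 0, 0])

```text
clock: 17.95
tcp_pos: [593.7, 107.7, 74.6]
tcp_rot: [[-0.984, 0.179, 0.0], [0.179, 0.984, 0.001], [-0.0, 0.001, -1.0]]
contact_force: [-2.4, 0.8, 1.3]
opening: 0.3
finger_force: 1.4
```

```bash
python3 b.py
```

```text
t 17.95 box xy 6.1 124.7 z 74.6 F box [-2.5  0.4  1.3]
```

Call:
move_arm([
  [1.2, 0, 0],
  [1.4, 0, -3],
  [1.4, 0, -3],
  [0, -4.2, 0],
  [0, -4.2, 0],
  [0, -4.2, 0],
  [0, -4.2, 0],
  [0, -4.2, 0],
  [0, -4, 0],
  [0, 0, 0],
], fingers=[-1, -1, -1, -1, -1, -1, -1, -1, -1, -1], roll=[0, 0, 0, 0, 0, 0, 0, 0, 0, 0])

```text
clock: 18.95
tcp_pos: [508.3, -139.1, 135.2]
tcp_rot: [[-0.982, 0.189, 0.003], [0.189, 0.982, -0.005], [-0.004, -0.004, -1.0]]
contact_force: [0.6, -0.5, 0.4]
opening: -0.1
finger_force: 0.0
```

```bash
python3 b.py 5
```

```text
t 18.95 box xy -33.6 -133.4 z 135.2 F box [ 0.7 -0.4  0.4]
post [196.3 147.2] 48 box 27.7 127.9 travel 101.7
```

Call:
move_arm([
  [0, 0, 0],
  [0, 0, 3],
  [0, 0, 3],
  [0, 0, 0],
  [0, 0, 0],
], fingers=[-1, -1, -1, -1, -1], roll=[0, 0, 0, 0, 0])

```text
clock: 19.5
tcp_pos: [509.2, -130.1, 74.1]
tcp_rot: [[-0.984, 0.177, -0.0], [0.177, 0.984, 0.0], [0.0, 0.0, -1.0]]
contact_force: [-0.3, 0.8, 0.1]
opening: 0.2
finger_force: 0.0
```

```bash
python3 b.py
```

```text
t 19.5 box xy -34.3 -124.4 z 74.1 F box [-0.4  0.7  0.1]
```

Call:
move_arm([
  [-1, 0, 0],
  [-1, 0, 0],
  [-1, 0, 0],
  [-1, 0, 0],
  [-1, 0, 0],
  [-0.5, 0, 0],
  [-0.2, 0, 0],
  [0, 0, 0],
], fingers=[-1, -1, -1, -1, -1, -1, -1, -1], roll=[0, 0, 0, 0, 0, 0, 0, 0])

```text
clock: 20.3
tcp_pos: [564.4, -141.0, 74.4]
tcp_rot: [[-0.984, 0.179, -0.002], [0.179, 0.984, 0.001], [0.003, 0.001, -1.0]]
contact_force: [-5.6, 1.5, 2.1]
opening: 0.1
finger_force: 2.8
```

```bash
python3 b.py
```

```text
t 20.3 box xy 21.9 -125.2 z 74.4 F box [-5.8  0.4  2.1]
```

Call:
move_arm([
  [1.2, 0, 0],
  [1.2, 0, -3],
  [1.2, 0, -3],
  [0, 4.2, 0],
  [0, 4.2, 0],
  [0, 4.2, 0],
  [0, 4.2, 0],
  [0, 4.2, 0],
  [0, 4, 0],
  [0, 0, 0],
], fingers=[-1, -1, -1, -1, -1, -1, -1, -1, -1, -1], roll=[0, 0, 0, 0, 0, 0, 0, 0, 0, 0])

```text
clock: 21.3
tcp_pos: [576.1, 119.8, 135.1]
tcp_rot: [[-0.986, 0.169, 0.003], [0.169, 0.986, 0.005], [-0.003, 0.005, -1.0]]
contact_force: [0.9, -0.3, -0.0]
opening: 0.0
finger_force: 0.0
```

```bash
python3 b.py 6
```

```text
t 21.3 box xy -13.3 133.5 z 135.1 F box [ 1.  -0.2 -0. ]
post [290.9 158.8] 56 box 43.7 -124.4 travel 117.7
```

Call:
move_arm([
  [0, 0, 0],
  [0, 0, 3],
  [0, 0, 3],
  [0, 0, 0],
  [0, 0, 0],
], fingers=[-1, -1, -1, -1, -1], roll=[0, 0, 0, 0, 0])

```text
clock: 21.85
tcp_pos: [574.5, 109.5, 74.4]
tcp_rot: [[-0.983, 0.181, -0.0], [0.181, 0.983, -0.001], [-0.0, -0.001, -1.0]]
contact_force: [0.3, -0.7, 1.1]
opening: 0.1
finger_force: 0.0
```

Call:
move_arm([
  [-1, 0, 0],
  [-1, 0, 0],
  [-1, 0, 0],
  [-1, 0, 0],
  [-0.6, 0, 0],
  [-0.4, 0, 0],
  [-0.2, 0, 0],
  [0, 0, 0],
], fingers=[-1, -1, -1, -1, -1, -1, -1, -1], roll=[0, 0, 0, 0, 0, 0, 0, 0])

```text
clock: 22.65
tcp_pos: [625.6, 102.0, 74.5]
tcp_rot: [[-0.984, 0.179, -0.001], [0.179, 0.984, 0.001], [0.001, 0.0, -1.0]]
contact_force: [-5.4, 0.6, 2.9]
opening: 0.1
finger_force: 2.1
```

```bash
python3 b.py
```

```text
t 22.65 box xy 38.6 124.8 z 74.5 F box [-5.4 -0.4  2.9]
```

Call:
move_arm([
  [-0.2, 0, 0],
  [-0.1, 0, 0],
  [0, 0, 0],
], fingers=[-1, -1, -1], roll=[0, 0, 0])

```text
clock: 22.95
tcp_pos: [628.2, 101.5, 74.3]
tcp_rot: [[-0.984, 0.179, -0.001], [0.179, 0.984, 0.001], [0.001, 0.0, -1.0]]
contact_force: [-5.4, 1.4, 3.7]
opening: 0.2
finger_force: 2.5
```

```bash
python3 b.py
```

```text
t 22.95 box xy 41.2 124.8 z 74.3 F box [-5.5  0.4  3.7]
```

Call:
move_arm([
  [-0.2, 0, 0],
  [-0.2, 0, 0],
  [0, 0, 0],
], fingers=[-1, -1, -1], roll=[0, 0, 0])

```text
clock: 23.25
tcp_pos: [628.4, 101.6, 73.5]
tcp_rot: [[-0.984, 0.178, -0.009], [0.178, 0.984, 0.001], [0.009, -0.0, -1.0]]
contact_force: [-14.8, 2.8, 9.6]
opening: -0.1
finger_force: 7.5
```

```bash
python3 b.py
```

```text
t 23.25 box xy 41.4 124.9 z 73.5 F box [-15.1   0.1   9.6]
```

Left is at its stop: the force rose with no travel. Now to the right.

Call:
move_arm([
  [1.4, 0, 0],
  [1.2, 0, -3],
  [1, 0, -3],
  [0, -4.2, 0],
  [0, -4.2, 0],
  [0, -4.2, 0],
  [0, -4.2, 0],
  [0, -4.2, 0],
  [0, -4, 0],
  [0, 0, 0],
], fingers=[-1, -1, -1, -1, -1, -1, -1, -1, -1, -1], roll=[0, 0, 0, 0, 0, 0, 0, 0, 0, 0])

```text
clock: 24.25
tcp_pos: [551.4, -147.9, 135.0]
tcp_rot: [[-0.982, 0.189, 0.002], [0.189, 0.982, -0.006], [-0.003, -0.005, -1.0]]
contact_force: [0.6, -0.3, 0.3]
opening: -0.0
finger_force: 0.0
```

```bash
python3 b.py 7
```

```text
t 24.25 box xy 10.4 -134.4 z 135.0 F box [ 0.6 -0.1  0.3]
post [199.1 134.5] 50 box 63.4 127.9 travel 137.4
```

Call:
move_arm([
  [0, 0, 0],
  [0, 0, 3],
  [0, 0, 3],
  [0, 0, 0],
  [0, 0, 0],
], fingers=[-1, -1, -1, -1, -1], roll=[0, 0, 0, 0, 0])

```text
clock: 24.8
tcp_pos: [552.5, -138.0, 74.1]
tcp_rot: [[-0.984, 0.177, -0.0], [0.177, 0.984, 0.0], [0.0, 0.0, -1.0]]
contact_force: [0.1, 0.5, -0.9]
opening: 0.1
finger_force: 0.0
```

```bash
python3 b.py
```

```text
t 24.8 box xy 9.8 -124.4 z 74.1 F box [ 0.1  0.5 -0.9]
```

Call:
move_arm([
  [-1, 0, 0],
  [-1, 0, 0],
  [-0.6, 0, 0],
  [-0.4, 0, 0],
  [-0.2, 0, 0],
  [0, 0, 0],
], fingers=[-1, -1, -1, -1, -1, -1], roll=[0, 0, 0, 0, 0, 0])

```text
clock: 25.4
tcp_pos: [582.8, -144.3, 74.7]
tcp_rot: [[-0.984, 0.179, -0.003], [0.179, 0.984, 0.001], [0.003, 0.001, -1.0]]
contact_force: [-7.2, 1.8, 5.3]
opening: 0.1
finger_force: 3.7
```

```bash
python3 b.py
```

```text
t 25.4 box xy 40.6 -125.1 z 74.7 F box [-7.4  0.5  5.3]
```

Call:
move_arm([
  [-0.2, 0, 0],
  [-0.1, 0, 0],
  [0, 0, 0],
], fingers=[-1, -1, -1], roll=[0, 0, 0])

```text
clock: 25.7
tcp_pos: [582.8, -144.3, 74.2]
tcp_rot: [[-0.984, 0.179, -0.009], [0.179, 0.984, 0.003], [0.009, 0.001, -1.0]]
contact_force: [-14.1, 4.0, 9.2]
opening: -0.1
finger_force: 7.4
```

```bash
python3 b.py
```

```text
t 25.7 box xy 40.7 -125.1 z 74.2 F box [-14.6   1.4   9.2]
```

Both ends are at the stop. I'll retreat, rise well clear and check.

Call:
move_arm([
  [1.4, 0, 0],
  [1, 0, -3],
  [0, 0, -4],
  [0, 0, -4],
  [2, -3, 0],
  [2, -4, 0],
  [2, -4, 0],
  [0, -4, 0],
  [0, 0, 0],
  [0, 0, 0],
], fingers=[-1, -1, -1, -1, -1, -1, -1, -1, -1, -1], roll=[0, 0, 0, 0, 0, 0, 0, 0, 0, 0])

```text
clock: 26.7
tcp_pos: [478.1, -279.3, 185.2]
tcp_rot: [[-0.983, 0.181, 0.003], [0.181, 0.983, -0.001], [-0.003, -0.001, -1.0]]
contact_force: [0.5, 1.6, -0.0]
opening: -0.1
finger_force: 0.0
```

```bash
python3 b.py 8; python3 -c "
import cv2;im=cv2.imread('pics/top8.png');cv2.imwrite('pics/c8.png',cv2.resize(im[80:260,90:330],None,fx=3,fy=3))"
```

```text
t 26.7 box xy -38.1 -276.7 z 185.2 F box [ 0.2  1.6 -0. ]
post [199.  134.3] 47 box 64.0 128.3 travel 138.0
post [292.1 151.8] 54 box 63.0 -124.5 travel 137.0
```

View pics/c8.png

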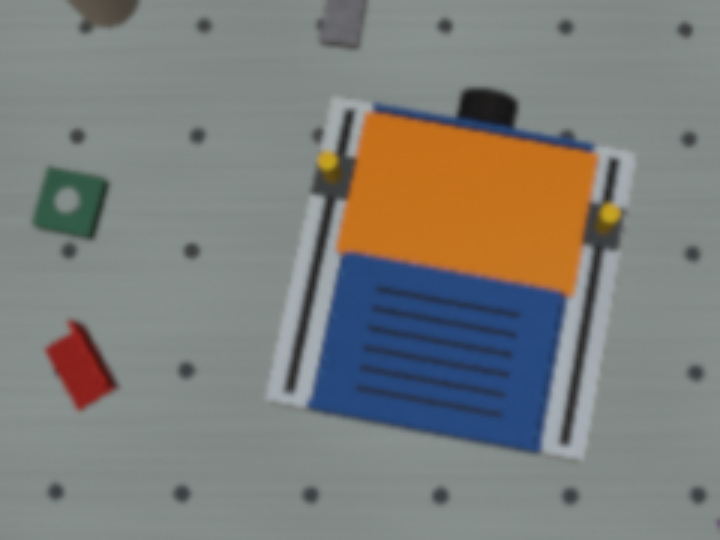

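The cover is fully shut and square, with posts at crop (328,160) and (610,215). The magnet and the offcut are undisturbed. Handing in.

```bash
python3 -c "
from workcell import r
print(r.hand_in())"
```

```text
the job is handed in; nothing more can be done
None
```

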